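Start a cross-threaded filler cap on an oil canister

TASK

Of the two flat oil canisters on the workbench, one has its filler cap only resting on top of the thread, about a centimetre proud. Back that cap anticlockwise (seen from above) until its grip bar stands across the canister and it clicks down into the thread start, going down with it; then turn it clockwise until the bar lies along the canister again, so that the cap stays down and engaged, and let go. Leave the other, closed cap alone.

Things in the scene. Friction and masses are not known exactly. Their poses are not given: they have to be found in the camera images.
- cap_proud_grip (a point): Proud filler cap, loose, 120 g: ribbed steel hub 60 mm wide, 24 high, under a black bar 56 long, 14 thick, 40 high. Point: on its axis, 14 mm below the bar's top, 50 above the rim; x along the bar, z up. Starts 113 mm above the bench, bar 6 to 29 deg anticlockwise of the canister's x. Backed to 65 to 110 deg (best 86) it is free to drop 13 mm by its weight; if held, lower it 11 to 13 mm.
- can_open: Its canister, fixed: grey slab 170 x 110 mm, 50 high, wire handle (68 high) at one end. Origin: on the bench under the filler axis, 20 mm from the slab's middle; x along the long side to the handle, z up. Two short level threads, stops near 110 and -23 deg. The dropped cap turns clockwise under them (4 mm play up, 2 mm sideways): engaged with its bar within 25 deg of x, its point 100 mm up.
- cap_shut_grip (a point): The same kind of cap, already closed on the other canister and to be left alone: ribbed steel hub 60 mm wide with a black grip bar 56 x 14 x 40 mm. Point: on its axis in the bar, 14 mm below the bar's top, 100 mm above the bench; x along the bar, z up.
- can_shut: The other, closed canister, fixed: the same grey slab, 170 x 110 mm and 50 mm high with a low wire handle at one end. Origin: on the bench under the filler axis; x along the long side towards the handle, z up.
Mind the look-alikes: they are no part of the job. Leave any blue or purple look-alike of the part that bears cap_proud_grip alone.

How it is judged:
On the way:
1. the proud cap is backed across its canister and has dropped into the thread start (z of cap_proud_grip in the frame of can_open below 0.105 m and angle between the x axis of cap_proud_grip and the x axis of can_open, either way round above 0.9 rad), for 0.1 s.
At the end, for the whole second after the job is handed in: The proud cap is down on its canister (its grip point less than 104 mm above the bench, within 10 mm of the filler axis, tilted less than 0.15 rad) and turned forward under the threads, its bar within 0.5 rad of the canister's long axis; it stays so when released (z of cap_proud_grip in the frame of can_open below 0.104 m and horizontal distance between cap_proud_grip and can_open below 0.01 m and angle between cap_proud_grip's own z axis and vertical below 0.15 rad and angle between the x axis of cap_proud_grip and the x axis of can_open, either way round below 0.5 rad); the robot touches nothing.
It fails at once if the closed cap is shifted more than 15 mm or turned more than 0.6 rad from its canister's long axis (distance of cap_shut_grip from where it was at the start of the episode above 0.015 m or angle between the x axis of cap_shut_grip and the x axis of can_shut, either way round above 0.6 rad).
It also fails if it takes over 40 s, if anything falls off the work surface, if the arm or the gripper's body presses on something with over 40 N, if the wrist force passes 120 N, or if a joint passes its speed limit or range.

ROBOT

A 6-joint arm with a two-finger parallel gripper is mounted at the origin on the work surface. World frame = base frame: x ahead of the robot, y to its left, z up, the work surface at z = 0. Lengths are in m, angles in rad, forces in N, time in s.
With the tool pointing down it reaches from about 0.375 to 0.9 m from the base axis. Payload 3.1 kg.
Tool frame: the origin (TCP) lies at the very end of the fingers, on their centre line; the grasp point (between the pads) lies 19 mm behind it (manip.grasp_offset is the distance from the TCP to the grasp point, in m); x points along the fingers, z is the direction in which the jaws open and shut, and the axes are right-handed (so a half turn about x gives the same grasp; the last joint's range is limited). The gripper opens to 85 mm and grips with 20 to 120 N. Pads are 22 mm wide; open, the fingers measure 114 mm over their backs; the gripper's body (76 mm by 85 mm) begins 54 mm behind the grasp point. The pads swing forward as they close: fully open they stand 13 mm farther back than shut.
Start: joints at [1.04, 0.527, 1.433, -0, 1.181, -0.178], TCP at [0.215, 0.587, 0.231] pointing down, gripper open.
Joint ranges: [-3.08, 3.08], [-0.75, 2.2], [0.22, 2.44], [-1.43, 4.57], [0, 2.65], [-2.85, 2.85]. Speed limits (rad/s): [2.79, 2.79, 3.14, 3.14, 3.14, 3.14].

INTERFACE

Orientations are given as a unit quaternion [x, y, z, w].
In Python, from station import manip gives the robot as it stands.
- The arm moves only by the tool send_rows, never from a script. Its argument "steps" is a list that holds one entry, the list of rows, each a list of 5 numbers: the closure, from 0 (fully open) to 1 (shut), then the shift along the world's x, y, z in m, then the turn about the world's z in rad. A call has 1 to 8 rows; each row is the pose to reach, as a shift and turn from the pose commanded when the call began; what a row does not reach only later rows make up. A row lasts 1/8 s, in which the tool goes at most 62.5 mm and 10.7 degrees, less where a joint would pass 70% of its speed; a pose out of reach is approached as far as the arm can. A call with a gripper value outside its range is refused whole. The fingers move at their own pace and stop on an object; "grip_force" is the grip in N (left out, the last holds). Time passes only in rows, so rows that repeat a pose let the fingers close. It gives the time, the measured TCP pose, the force and the opening at its end, in the units of the state.
- manip.sense(): the state, without advancing time (a new reading comes with each control period).
- manip.snapshot(name): name is "side" or "top" or "wrist"; returns the picture (400x640x3 uint8, red, green, blue); there is no depth.
- manip.camera_params(name): a dict with "fx", "fy", "cx", "cy" (pixels), "T" (4x4, takes a point from camera to world coordinates); the wrist camera has in their place "tool_from_camera" (4x4, takes a point from camera to tool coordinates, whose origin is the TCP and whose axes are the tool frame's). Camera axes: x right, y down, z forward; pixel columns grow to the right and rows downward; lengths in m; the calibration is good to about 2 mm. A picture is of the moment at which its call begins: read the wrist's pose just before it. camera_params takes no time and is no camera call.
- manip.sign_off(): hands the job in, once; it reports no verdict.
The state is a dict: "t": time; "q": joint angles; "qd": joint speeds; "tau": joint torques, N m; "tcp_pos": TCP position; "tool_rot": TCP orientation; "force": force on the tool from outside, world axes, zero at the start; "ft_torque": the same for the moment, N m; "finger_gap": opening from 0.0 (shut) to 1.0 (fully open).
Only numpy, scipy, OpenCV 4.12 (cv2) and the standard library are available. Lean on these libraries where they do the work, as an engineer would, in place of code of your own. Each camera call takes 0.05 s, during which the arm holds its last target.

## Working session

There is one attempt and no reset: what is moved stays moved. The work goes in short steps, Python scripts to look and compute and a tool call to move; the robot and the scene stay as the last step left them, time stands still between calls to the robot, and variables do not carry over. Pictures are saved under pics/ and viewed, and the job is handed in when it is done.

Besides the shell and the picture viewer there is one more tool, called after "Emit:" as a command line: name --argument value ..., lists and objects as JSON in quotes. send_rows: Moves the arm, as the interface text tells. Its arguments: {"type":"object","properties":{"steps":{"type":"array","items":{"type":"array","items":{"type":"array","items":{"type":"number"}}}},"grip_force":{"type":"number"}},"required":["steps"]}

```bash
mkdir -p pics; python3 - <<'E'
from station import manip
import cv2, numpy as np
s=manip.sense(); print(s)
for n in ("top","side"):
    im=manip.snapshot(n); cv2.imwrite(f"pics/{n}0.png",im[:,:,::-1]); p=manip.camera_params(n); print(n,p)
E
```

```text
{'t': 0.0, 'q': array([ 1.04047838e+00,  5.28485508e-01,  1.43391309e+00, -2.25287210e-05,
        1.18138751e+00, -1.78501091e-01]), 'qd': array([-0.00060242, -0.00052183, -0.00060184, -0.00047407, -0.00093771,
        0.00109028]), 'tau': array([-5.55011648e-04, -4.42352450e+01, -1.78024489e+01, -4.36616201e-04,
        8.48292257e-03, -1.71969975e-05]), 'tcp_pos': array([0.21498612, 0.58609394, 0.2303183 ]), 'tool_rot': array([-0.40511559,  0.58048472,  0.40445425,  0.5790817 ]), 'force': array([-0.10079796, -0.27148802,  0.32001631]), 'ft_torque': array([-0.02206578,  0.00795059, -0.0228216 ]), 'finger_gap': 1.0029222921664944}
top {'fx': 441.6196080479359, 'fy': 441.6196080479359, 'cx': 316.5274443786634, 'cy': 206.6819500998663, 'T': array([[-0.01202354, -0.9907424 ,  0.13522179,  0.3579774 ],
       [-0.99987179,  0.01334262,  0.00885285,  0.04166873],
       [-0.01057511, -0.13509801, -0.9907758 ,  1.00004471],
       [ 0.        ,  0.        ,  0.        ,  1.        ]])}
side {'fx': 453.3301740409099, 'fy': 453.3301740409099, 'cx': 314.73296687361074, 'cy': 194.1857009734969, 'T': array([[ 0.96351784, -0.13195528,  0.23285442,  0.28124715],
       [-0.26711922, -0.52856816,  0.80576859, -0.66117711],
       [ 0.01675401, -0.8385723 , -0.54453264,  0.56634688],
       [ 0.        ,  0.        ,  0.        ,  1.        ]])}
```

View pics/top0.png

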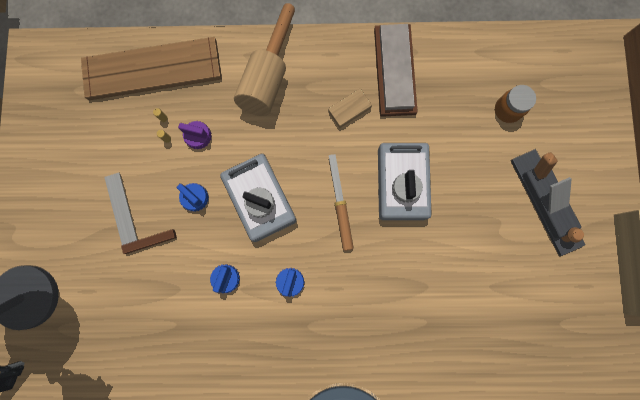

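View pics/side0.png

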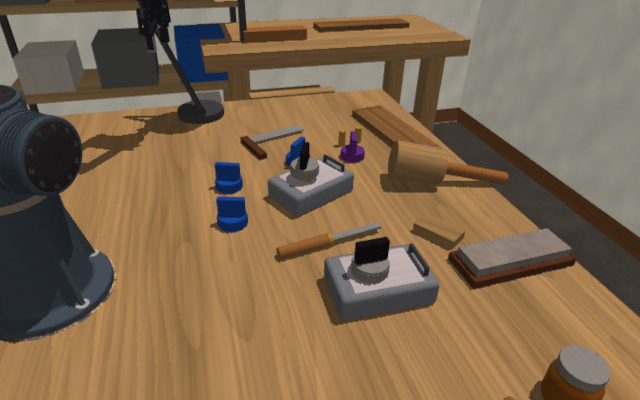

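```bash
python3 - <<'E'
import cv2, numpy as np
t=cv2.imread("pics/top0.png"); s=cv2.imread("pics/side0.png")
a=cv2.resize(t[140:250,210:310],None,fx=4,fy=4,interpolation=2); b=cv2.resize(t[140:250,360:460],None,fx=4,fy=4,interpolation=2)
cv2.imwrite("pics/topz.png",np.hstack([a,b])[:,:800])
a=cv2.resize(s[130:230,250:370],None,fx=3,fy=3,interpolation=2); b=cv2.resize(s[225:325,320:440],None,fx=3,fy=3,interpolation=2)
cv2.imwrite("pics/sidez.png",np.hstack([a,b]))
E
```

```text
(no output)
```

View pics/topz.png

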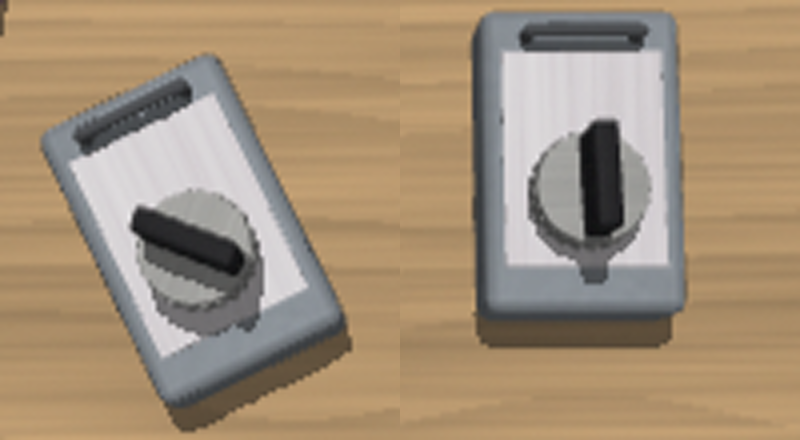

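View pics/sidez.png

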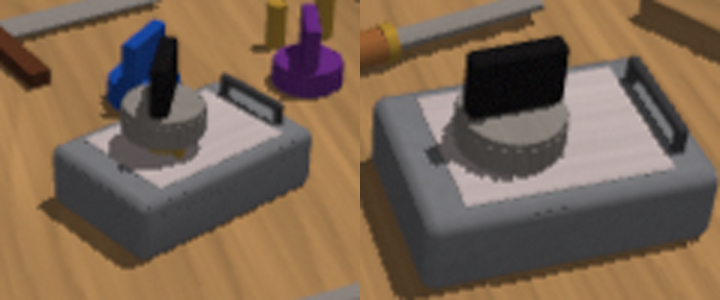

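```bash
cat > h.py <<'E'
import cv2, numpy as np
from station import manip
def cast(px,z,p,T=None):
    T=p["T"] if T is None else T
    px=np.atleast_2d(px).astype(float)
    d=np.c_[(px[:,0]-p["cx"])/p["fx"],(px[:,1]-p["cy"])/p["fy"],np.ones(len(px))]@T[:3,:3].T
    o=T[:3,3]; return o+d*((z-o[2])/d[:,2])[:,None]
def proj(P,p,T=None):
    T=p["T"] if T is None else T
    c=(np.atleast_2d(P)-T[:3,3])@T[:3,:3]
    return np.c_[p["fx"]*c[:,0]/c[:,2]+p["cx"],p["fy"]*c[:,1]/c[:,2]+p["cy"]]
E
python3 - <<'E'
from h import *
p=manip.camera_params("top"); im=cv2.imread("pics/top0.png")
hsv=cv2.cvtColor(im,cv2.COLOR_BGR2HSV)
m=np.zeros(im.shape[:2],np.uint8); m[145:250,215:305]=1
g=((hsv[...,1]<75)&(m>0)).astype(np.uint8)
w=((hsv[...,2]>200)&(hsv[...,1]<40)&(m>0)).astype(np.uint8)
def big(b):
    c,_=cv2.findContours(b,0,cv2.CHAIN_APPROX_NONE); return max(c,key=cv2.contourArea)[:,0]
for nm,b,z in(("slab",g,.05),("label",w,.05)):
    c=big(b); W=cast(c,z,p)[:,:2].astype(np.float32)
    r=cv2.minAreaRect(W*1000); print(nm,r,cv2.boxPoints(r).round(1).tolist())
d=((im.max(2)<50)&(m>0)).astype(np.uint8); d[:185]=0
c=big(d); print(c.min(0),c.max(0)); W=cast(c,.127,p)[:,:2].astype(np.float32); r=cv2.minAreaRect(W*1000); print("bar",r,cv2.boxPoints(r).round(1).tolist())
k=cv2.resize(im[145:250,215:305]*0+255*np.dstack([g,w,d])[145:250,215:305],None,fx=5,fy=5,interpolation=0);cv2.imwrite("pics/m.png",k)
E
```

```text
slab ((510.28778076171875, 178.8862762451172), (173.169677734375, 109.27555084228516), 25.532655715942383) [[408.6000061035156, 190.89999389648438], [455.70001220703125, 92.30000305175781], [612.0, 166.89999389648438], [564.9000244140625, 265.5]]
label ((513.9091186523438, 180.7213897705078), (118.70757293701172, 86.71993255615234), 25.574687957763672) [[441.70001220703125, 194.1999969482422], [479.1000061035156, 116.0], [586.2000122070312, 167.1999969482422], [548.7000122070312, 245.5]]
[243 193] [270 208]
bar ((491.8990783691406, 169.13990783691406), (58.68340301513672, 14.526535034179688), 67.41276550292969) [[473.8999938964844, 144.8000030517578], [487.29998779296875, 139.3000030517578], [509.8999938964844, 193.39999389648438], [496.5, 199.0]]
```

View pics/m.png

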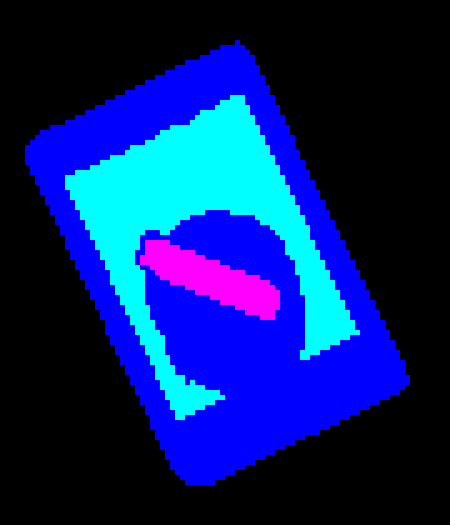

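```bash
python3 - <<'E'
from h import *
from scipy.spatial.transform import Rotation as R
s=manip.sense(); M=R.from_quat(s["tool_rot"]).as_matrix(); print(M.round(3)); print("jaw yaw",np.degrees(np.arctan2(M[1,2],M[0,2])))
print({k:(v.round(3) if hasattr(v,'round') else v) for k,v in manip.camera_params("wrist").items()})
E
```

```text
[[-0.001 -0.939  0.345]
 [-0.002  0.345  0.939]
 [-1.     0.    -0.002]]
jaw yaw 69.8445961055199
{'fx': 306.769484986932, 'fy': 306.769484986932, 'cx': 313.21836515624346, 'cy': 200.97182802052828, 'tool_from_camera': array([[ 0.001, -0.315,  0.949, -0.142],
       [-0.001, -0.949, -0.315,  0.083],
       [ 1.   , -0.   , -0.001,  0.   ],
       [ 0.   ,  0.   ,  0.   ,  1.   ]])}
```

Emit:
send_rows --steps '[[[0,0.035,-0.052,0.02,-0.185],[0,0.07,-0.104,0.03,-0.37],[0,0.105,-0.156,0.03,-0.55],[0,0.14,-0.208,0.03,-0.74],[0,0.175,-0.26,0.03,-0.92],[0,0.21,-0.312,0.03,-1.1],[0,0.245,-0.365,0.03,-1.29],[0,0.278,-0.416,0.03,-1.47]]]' --grip_force 50

```text
t: 1.1
tcp_pos: [0.4917, 0.1724, 0.2611]
tool_rot: [0.091, 0.701, -0.091, 0.701]
force: [1.2, 0.8, 1.1]
finger_gap: 0.998
```

Emit:
send_rows --steps '[[[0,0,0,0,-0.14],[0,0,0,0,-0.14],[0,0,0,0,-0.14]]]'

```text
t: 1.48
tcp_pos: [0.4904, 0.1747, 0.2611]
tool_rot: [0.136, 0.694, -0.136, 0.694]
force: [0.7, -0.5, 0.5]
finger_gap: 1.0
```

```bash
python3 - <<'E'
from h import *
s=manip.sense(); print(s["t"],s["tcp_pos"],s["tool_rot"],np.degrees(s["q"]).round(1))
np.save("pose1.npy",np.r_[s["tcp_pos"],s["tool_rot"]])
for n in("wrist","side"): cv2.imwrite(f"pics/{n}1.png",manip.snapshot(n)[:,:,::-1])
E
```

```text
1.475 [0.49039432 0.1746864  0.26108632] [ 0.13627723  0.69413763 -0.1363946   0.69354018] [ 7.3 20.1 94.9  0.  65.1 29.5]
```

View pics/wrist1.png

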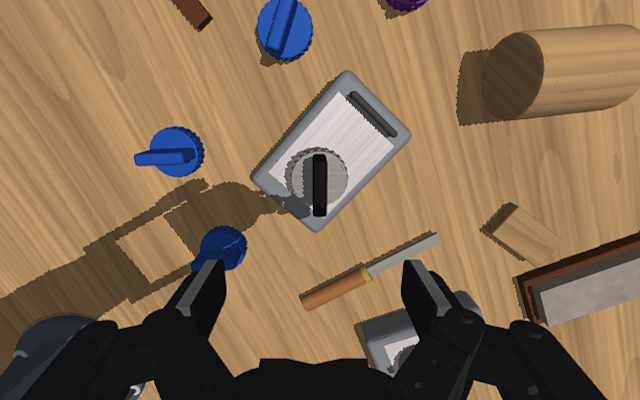

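View pics/side1.png

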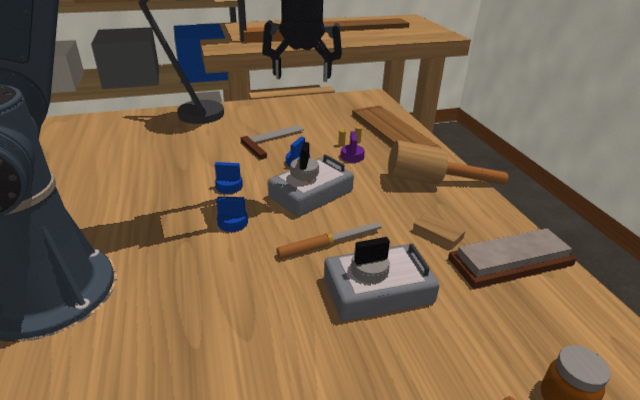

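```bash
cat >> h.py <<'E'
from scipy.spatial.transform import Rotation as R
def wT(pos,rot):
    T=np.eye(4);T[:3,:3]=R.from_quat(rot).as_matrix();T[:3,3]=pos
    return T@manip.camera_params("wrist")["tool_from_camera"]
E
python3 - <<'E'
from h import *
v=np.load("pose1.npy"); T=wT(v[:3],v[3:]); p=manip.camera_params("wrist"); ps=manip.camera_params("side")
M=R.from_quat(v[3:]).as_matrix(); print("jaw yaw",np.degrees(np.arctan2(M[1,2],M[0,2])))
print("cam",T[:3,3])
P=[[.493,.170,.127],[.493,.170,.087],v[:3]]
print(proj(P,p,T),proj(P,ps),proj(P,manip.camera_params("top")))
im=cv2.imread("pics/wrist1.png"); d=(im.max(2)<45).astype(np.uint8); d[230:]=0;d[:140]=0; d[:,:295]=0;d[:,345:]=0
c=max(cv2.findContours(d,0,1)[0],key=cv2.contourArea)[:,0]; r=cv2.minAreaRect(c);print(r)
W=cast(c,.127,p,T)[:,:2].astype(np.float32);r=cv2.minAreaRect(W*1000);print(r,cv2.boxPoints(r).round(1).tolist())
cv2.imwrite("pics/wz.png",cv2.resize(im[60:240,240:420],None,fx=3.3,fy=3.3,interpolation=2))
E
```

```text
jaw yaw -22.23342401951787
cam [0.52004375 0.25075363 0.40347134]
[[319.61048888 193.53934056]
 [318.92898741 182.51348262]
 [316.31266139 262.55940957]] [[302.73766351 147.42248243]
 [302.69426775 163.97708377]
 [301.02112071  85.28399862]] [[256.25281951 199.63422947]
 [259.04016368 202.51922668]
 [241.99890481 189.29026647]]
((319.0, 185.0), (60.0, 14.0), 90.0)
((495.37139892578125, 177.02760314941406), (58.26082992553711, 12.786141395568848), 68.48206329345703) [[478.70001220703125, 152.3000030517578], [490.6000061035156, 147.60000610351562], [512.0, 201.8000030517578], [500.1000061035156, 206.5]]
```

View pics/wz.png

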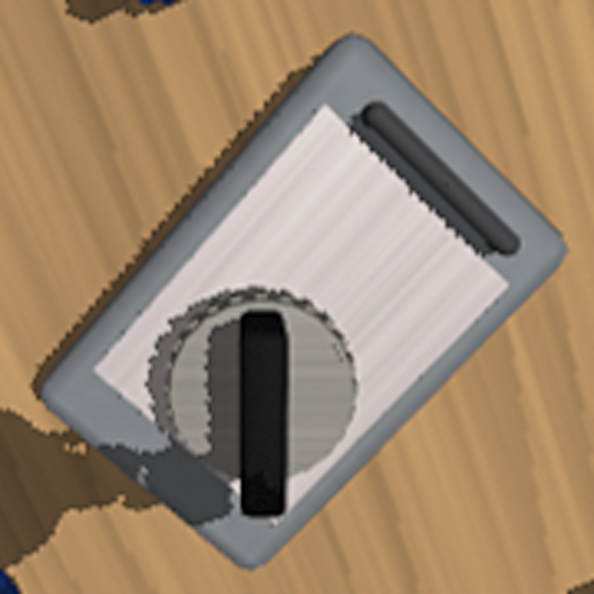

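Emit:
send_rows --steps '[[[0,0,0,0,0],[0,0,0,0,0]]]'

```text
t: 1.82
tcp_pos: [0.4909, 0.1747, 0.2614]
tool_rot: [0.137, 0.694, -0.137, 0.694]
force: [0.7, 0.4, -0.1]
finger_gap: 0.997
```

Emit:
send_rows --steps '[[[0,0.003,-0.004,-0.03,0],[0,0.003,-0.004,-0.07,0],[0,0.003,-0.004,-0.1,0],[0,0.003,-0.004,-0.12,0],[0,0.003,-0.004,-0.12,0]]]'

```text
t: 2.45
tcp_pos: [0.4929, 0.1702, 0.14]
tool_rot: [0.137, 0.695, -0.138, 0.692]
force: [0.1, -0.8, 0.5]
finger_gap: 1.004
```

```bash
python3 - <<'E'
from h import *
s=manip.sense(); print(s["t"],s["tcp_pos"],s["force"])
a=manip.snapshot("wrist")[:,:,::-1]
b=manip.snapshot("side")[:,:,::-1]
cv2.imwrite("pics/w2.png",a); cv2.imwrite("pics/s2.png",cv2.resize(b[40:230,220:400],None,fx=3,fy=3,interpolation=2))
E
```

```text
2.45 [0.49291596 0.17020203 0.13998566] [ 0.11344412 -0.82545847  0.48958967]
```

View pics/w2.png

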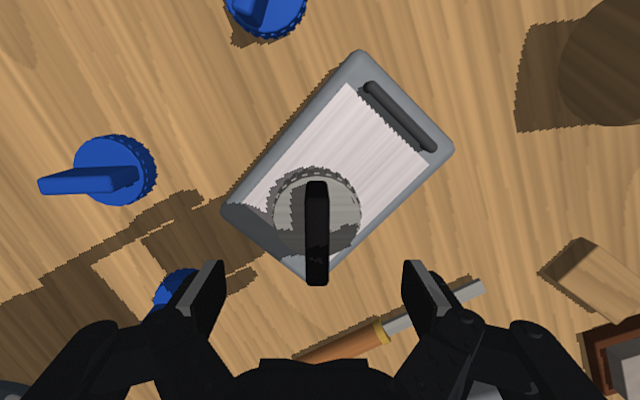

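View pics/s2.png

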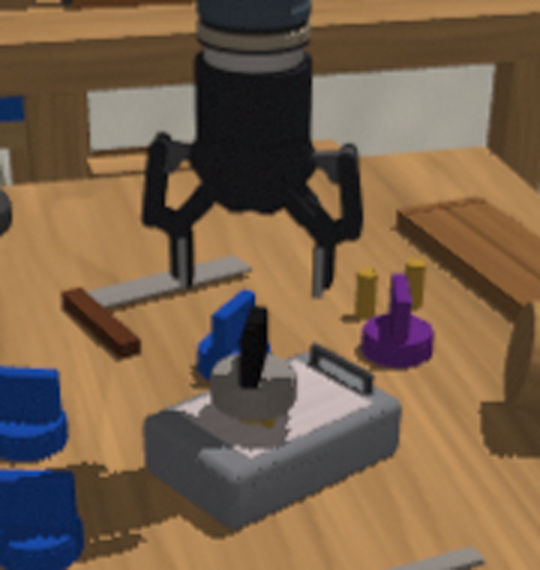

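Emit:
send_rows --steps '[[[0,0,0,-0.02,0],[0,0,0,-0.042,0],[0,0,0,-0.042,0],[0.6,0,0,-0.042,0],[1,0,0,-0.042,0],[1,0,0,-0.042,0],[1,0,0,-0.042,0],[1,0,0,-0.042,0]]]' --grip_force 40

```text
t: 3.55
tcp_pos: [0.4943, 0.1703, 0.0997]
tool_rot: [0.137, 0.693, -0.137, 0.694]
force: [0.1, -0.3, 3.3]
finger_gap: 0.156
```

Emit:
send_rows --steps '[[[1,0,0,0,0],[1,0,0,0,0],[1,0,0,0,0],[1,0,0,0,0]]]'

```text
t: 4.05
tcp_pos: [0.4943, 0.1703, 0.0997]
tool_rot: [0.137, 0.693, -0.137, 0.694]
force: [-1.4, 0.1, 6.0]
finger_gap: 0.154
```

```bash
python3 - <<'E'
from h import *
s=manip.sense(); print(s["t"],s["tcp_pos"],s["force"],s["ft_torque"])
b=manip.snapshot("side")[:,:,::-1]
cv2.imwrite("pics/s3.png",cv2.resize(b[40:230,220:400],None,fx=3,fy=3,interpolation=2))
E
```

```text
4.05 [0.49426585 0.17026183 0.09971683] [-1.42301301  0.08646011  5.99093198] [ 0.02941797  0.13237946 -0.0278705 ]
```

View pics/s3.png

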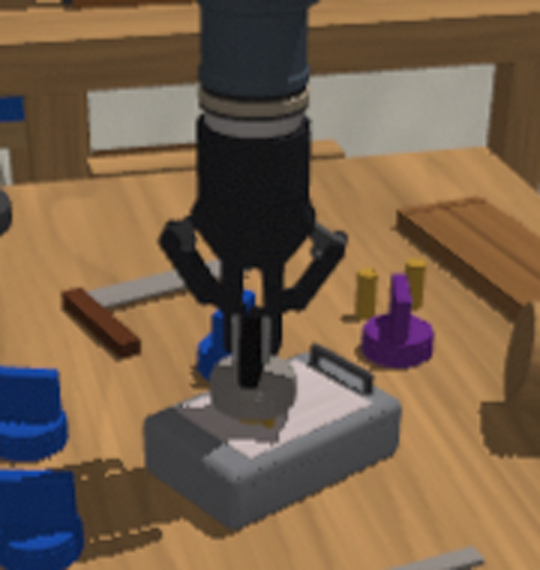

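Emit:
send_rows --steps '[[[1,0,0,0,0.13],[1,0,0,0,0.26],[1,0,0,0,0.39],[1,0,0,0,0.52],[1,0,0,0,0.65],[1,0,0,0,0.77],[1,0,0,0,0.77]]]'

```text
t: 4.97
tcp_pos: [0.4944, 0.1702, 0.0989]
tool_rot: [-0.133, 0.694, 0.133, 0.695]
force: [1.3, -0.2, -1.7]
finger_gap: 0.156
```

```bash
python3 - <<'E'
from h import *
s=manip.sense(); print(s["t"],s["tcp_pos"],s["force"],s["ft_torque"])
M=R.from_quat(s["tool_rot"]).as_matrix(); print("bar rel",np.degrees(np.arctan2(M[1,2],M[0,2]))+90-25.5)
b=manip.snapshot("side")[:,:,::-1]
cv2.imwrite("pics/s4.png",cv2.resize(b[40:230,220:400],None,fx=3,fy=3,interpolation=2))
cv2.imwrite("pics/w4.png",manip.snapshot("wrist")[:,:,::-1])
E
```

```text
4.975 [0.49441758 0.17021055 0.09892515] [ 1.28946359 -0.20561098 -1.74393267] [ 0.01903002 -0.21551647 -0.01104713]
bar rel 86.12666587522443
```

View pics/s4.png

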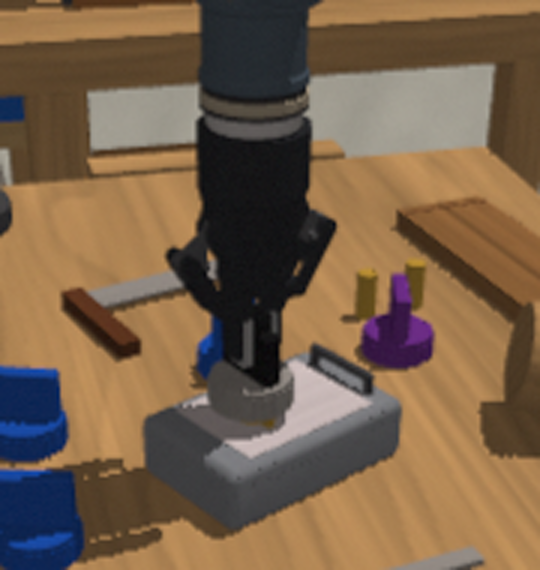

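View pics/w4.png

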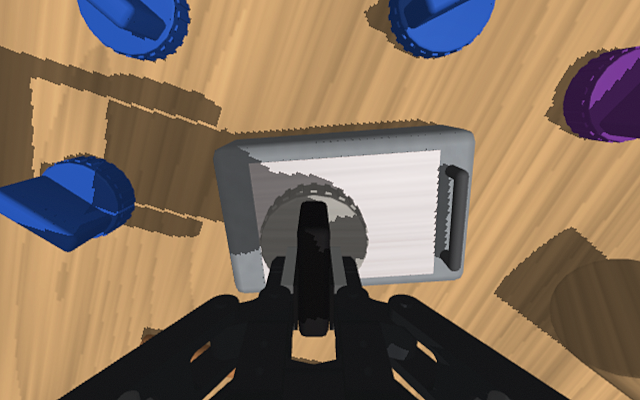

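Emit:
send_rows --steps '[[[1,0,0,-0.003,0],[1,0,0,-0.006,0],[1,0,0,-0.009,0],[1,0,0,-0.012,0],[1,0,0,-0.012,0],[1,0,0,-0.012,0]]]'

```text
t: 5.82
tcp_pos: [0.4945, 0.1702, 0.0872]
tool_rot: [-0.133, 0.694, 0.133, 0.695]
force: [3.6, 0.3, -3.6]
finger_gap: 0.156
```

```bash
python3 - <<'E'
from h import *
s=manip.sense(); print(s["t"],s["tcp_pos"],s["force"],s["ft_torque"])
b=manip.snapshot("side")[:,:,::-1]
cv2.imwrite("pics/s5.png",cv2.resize(b[40:230,220:400],None,fx=3,fy=3,interpolation=2))
E
```

```text
5.825 [0.49448265 0.17018427 0.08722599] [ 3.55966141  0.29620337 -3.62771294] [ 0.00209948 -0.59226688 -0.02600397]
```

View pics/s5.png

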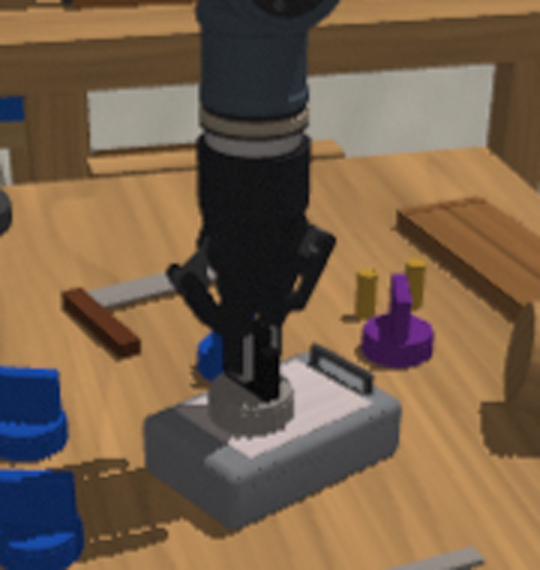

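Emit:
send_rows --steps '[[[1,0.001,0,-0.0005,0],[1,0.001,0,-0.0005,-0.1],[1,0.001,0,-0.0005,-0.2],[1,0.001,0,-0.0005,-0.3],[1,0.001,0,-0.0005,-0.4],[1,0.001,0,-0.0005,-0.5],[1,0.001,0,-0.0005,-0.5]]]'

```text
t: 6.75
tcp_pos: [0.4937, 0.1703, 0.0868]
tool_rot: [0.042, 0.707, -0.042, 0.705]
force: [-0.5, -0.3, 2.0]
finger_gap: 0.159
```

```bash
python3 - <<'E'
from h import *
s=manip.sense(); print(s["t"],s["tcp_pos"],s["force"],s["ft_torque"])
M=R.from_quat(s["tool_rot"]).as_matrix(); print("bar rel",np.degrees(np.arctan2(M[1,2],M[0,2]))+90-25.5)
E
```

```text
6.75 [0.49367803 0.17025346 0.08684479] [-0.48944734 -0.32594765  2.04359493] [0.06782841 0.08826932 0.03732634]
bar rel 57.6340954408779
```

Low forces; keep turning clockwise.

Emit:
send_rows --steps '[[[1,0,0,0,-0.12],[1,0,0,0,-0.24],[1,0,0,0,-0.36],[1,0,0,0,-0.48],[1,0,0,0,-0.6],[1,0,0,0,-0.72],[1,0,0,0,-0.72]]]'

```text
t: 7.62
tcp_pos: [0.4939, 0.1703, 0.0869]
tool_rot: [0.287, 0.647, -0.288, 0.645]
force: [-0.3, 1.5, 3.1]
finger_gap: 0.156
```

```bash
python3 - <<'E'
from h import *
s=manip.sense(); print(s["t"],s["tcp_pos"],s["force"],s["ft_torque"],s["finger_gap"])
M=R.from_quat(s["tool_rot"]).as_matrix(); print("bar rel",np.degrees(np.arctan2(M[1,2],M[0,2]))+90-25.5)
E
```

```text
7.625 [0.49393128 0.17026181 0.08688228] [-0.32541615  1.46542113  3.074135  ] [0.14055587 0.16368287 0.02435364] 0.1556468996511965
bar rel 16.476769191821155
```

Emit:
send_rows --steps '[[[1,0,0,0,-0.1],[1,0,0,0,-0.2],[1,0,0,0,-0.3],[1,0,0,0,-0.3]]]'

```text
t: 8.12
tcp_pos: [0.4945, 0.1702, 0.0868]
tool_rot: [0.381, 0.596, -0.381, 0.596]
force: [-0.5, 0.0, 2.9]
finger_gap: 0.158
```

```bash
python3 - <<'E'
from h import *
s=manip.sense(); print(s["t"],s["tcp_pos"],s["force"],s["ft_torque"],s["finger_gap"])
M=R.from_quat(s["tool_rot"]).as_matrix(); print("bar rel",np.degrees(np.arctan2(M[1,2],M[0,2]))+90-25.5)
b=manip.snapshot("side")[:,:,::-1]
cv2.imwrite("pics/s6.png",cv2.resize(b[40:230,220:400],None,fx=3,fy=3,interpolation=2))
cv2.imwrite("pics/w6.png",manip.snapshot("wrist")[:,:,::-1])
E
```

```text
8.125 [0.4945497  0.170209   0.08684883] [-0.53019187  0.0177645   2.94452153] [0.15642383 0.12770774 0.05497685] 0.15773817199300777
bar rel -0.6693852507189746
```

View pics/s6.png

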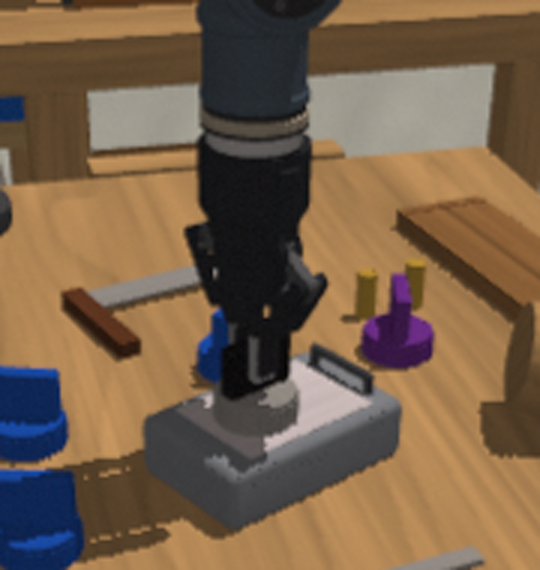

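View pics/w6.png

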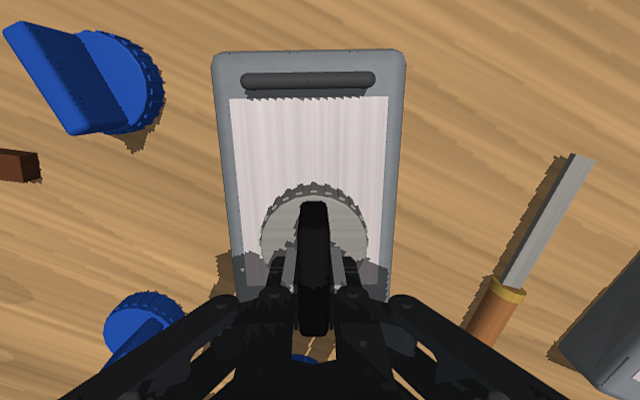

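Emit:
send_rows --steps '[[[0.5,0,0,0,0],[0.3,0,0,0,0],[0.3,0,0,0,0],[0.3,0,0,0.02,0],[0.3,0,0,0.06,0],[0.3,0,0,0.11,0],[0.3,0,0,0.16,0],[0.3,0,0,0.16,0]]]'

```text
t: 9.22
tcp_pos: [0.4979, 0.1706, 0.251]
tool_rot: [0.384, 0.592, -0.38, 0.598]
force: [0.1, -0.5, -0.2]
finger_gap: 0.699
```

```bash
python3 - <<'E'
from h import *
s=manip.sense(); print(s["t"],s["tcp_pos"],s["force"],s["finger_gap"])
a=manip.snapshot("wrist")[:,:,::-1]; b=manip.snapshot("side")[:,:,::-1]
np.save("pose2.npy",np.r_[s["tcp_pos"],s["tool_rot"]])
cv2.imwrite("pics/s7f.png",b);cv2.imwrite("pics/w7.png",a)
cv2.imwrite("pics/s7.png",cv2.resize(b[100:330,220:450],None,fx=2.6,fy=2.6,interpolation=2))
E
```

```text
9.225 [0.49786963 0.17057883 0.25096974] [ 0.08473935 -0.51724363 -0.24439495] 0.6993978923648165
```

View pics/s7.png

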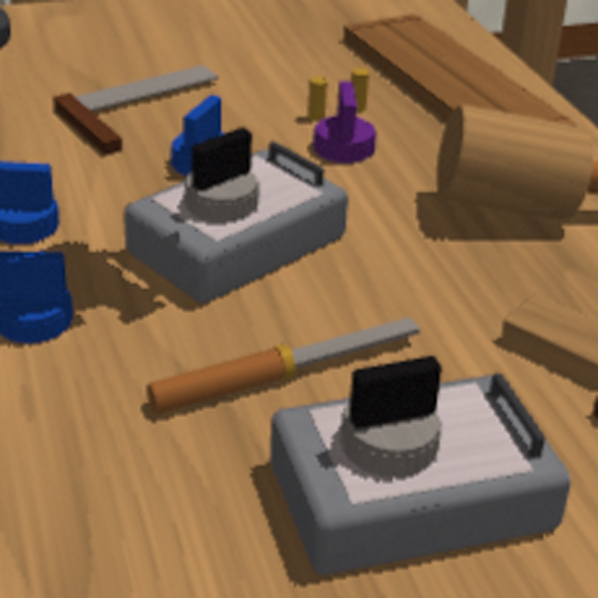

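View pics/w7.png

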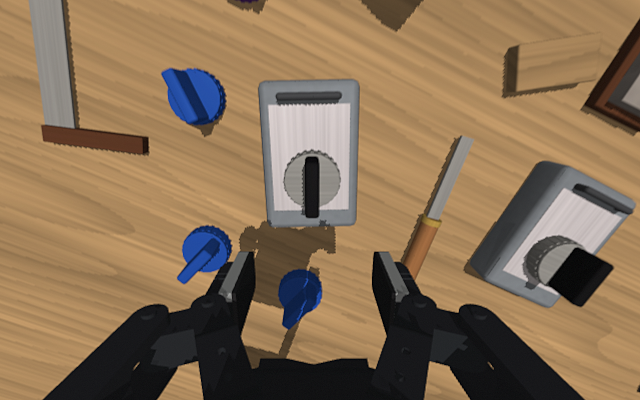

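```bash
python3 - <<'E'
from h import *
p=manip.camera_params("side"); c=np.array([.4939,.1703]); x=np.array([np.cos(np.radians(25)),np.sin(np.radians(25))])
for z in(.114,.127): print(z,proj([np.r_[c+k*x,z] for k in(-.028,0,.028)],p).round(1).tolist())
im=cv2.imread("pics/s7f.png"); d=(im.max(2)<45).astype(np.uint8);m=d*0;m[140:185,290:325]=1;d*=m
k=max(cv2.findContours(d,0,1)[0],key=cv2.contourArea)[:,0];print(cv2.boundingRect(k),cv2.boxPoints(cv2.minAreaRect(k)).tolist())
E
```

```text
0.114 [[292.8, 156.7], [303.1, 152.8], [313.1, 149.0]]
0.127 [[292.7, 151.2], [303.1, 147.3], [313.2, 143.6]]
(294, 150, 22, 23) [[289.02740478515625, 157.73974609375], [314.01373291015625, 148.369873046875], [319.9315185546875, 164.15069580078125], [294.9451904296875, 173.52056884765625]]
```

```bash
python3 -c "
from station import manip
print(manip.sign_off())"
```

```text
the job is handed in; nothing more can be done
None
```

The proud cap, on the left canister as the top camera shows it, is now down in its thread with its bar along the canister, and the job is handed in. I gripped its bar, backed it to about 86° across the canister, lowered it 12 mm into the thread start and turned it clockwise to about −1°. I then let go and lifted clear; the job took about 9 s of the 40 s allowed.

**Last checks:**
- **Height:** after release, the side view shows the bar top where a 114 mm height would put it, not 127 mm. That means the cap is down with its grip point near 100 mm.
- **Alignment:** the wrist view shows the bar along the canister and the hub flat on the label.
- **Forces:** readings stayed within about 6 N.
- **Closed cap:** it looks unchanged in the side view and was never approached.

**One disagreement:** the bar started about 42° anticlockwise of the canister's axis in both the top and wrist views, not the stated 6 to 29°. I used the measured angle. I did not try pulling the cap up to test that the thread holds.

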